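# Turn the grey tile under the drying shelf

### The arm

A 6-joint arm with a two-finger parallel gripper is mounted at the origin on a cart in front of the work surface, level with it; the furniture and walls round the work are solid. World frame = base frame: x ahead of the robot, y to its left, z up, the work surface at z = 0. Lengths are in m, angles in degrees, forces in N, time in s.
With the tool pointing down it reaches from about 0.375 to 0.9 m from the base axis. Payload 3.1 kg.
Tool frame: the origin (TCP) lies on the centre line of the jaws, within the pads' length; the fingertips stand 25 mm ahead of it and the grasp point (between the pads) lies 6 mm ahead of it; z points along the fingers, y is the line along which they close (so a half turn about z gives the same grasp; the last joint's range is limited). The gripper opens to 87 mm and grips with 3 to 60 N. Pads are 19 mm wide; open, the fingers measure 117 mm over their backs; the gripper's body (75 mm by 190 mm) begins 51 mm behind the grasp point.
Start: joints at [-75.201, 30.224, 82.088, -0, 67.689, -10.227], TCP at [0.264, -0.566, 0.248] pointing down, gripper open.
Joint ranges: [-176.69, 176.69], [-43.24, 126.21], [12.49, 139.97], [-82, 262], [0, 151.66], [-163.58, 163.58]. Speed limits (degrees/s): [159.86, 159.86, 180, 180, 180, 180].

### API

Orientations are given as a 3x3 rotation matrix whose columns are the frame's x, y, z axes.
In Python, from rig import * gives the robot as it stands.
- The arm moves only by the tool step_arm, never from a script. Its argument "steps" is a list of rows, each a list of 7 numbers: the shift along the tool's x, y, z normalised to -1 to 1, where 1 is 0.3 m, then the turn, a rotation vector about the tool's x, y, z normalised to -1 to 1, where 1 is 45 degrees, then the gripper's target within -1 to 1 (shut at 1, half-way at 0, fully open at -1). A call has 1 to 8 rows; each row is the pose to reach, as a shift and turn from the pose commanded when the call began, along the tool's axes at that moment; what a row does not reach only later rows make up. A row lasts 1/12 s, in which the tool goes at most 41.7 mm and 7.16 degrees, less where a joint would pass 70% of its speed; a pose out of reach is approached as far as the arm can. A call with a number of a shift or a turn outside -1 to 1 is refused whole. A call with a gripper value outside its range is refused whole. The fingers move at their own pace and stop on an object; the grip force is fixed at half the most. Time passes only in rows, so rows that repeat a pose let the fingers close. It gives the time, the measured TCP pose, the force, the opening and the grip force at its end, in the units of the state.
- read_state(): the state, without advancing time (a new reading comes with each control period).
- capture(name): name is "side" or "top"; returns a dict with "image" (420x560x3 uint8, red, green, blue), "vertical_fov" (degrees; the focal length in pixels is half the picture's height over the tangent of half this angle, whatever the lens; pixels are square), "cx", "cy" (the principal point, pixels), "world_from_camera" (4x4, takes a point from camera to world coordinates). Camera axes: x right, y down, z forward; pixel columns grow to the right and rows downward; lengths in m; the calibration is good to about 2 mm. A picture is of the moment at which its call begins. There is no depth.
- hand_in(): hands the job in; it is judged then, once.
The state is a dict: "time_s": time; "joint_positions": joint angles; "qvel": joint speeds; "tau": joint torques, N m; "position": TCP position; "tcp_rot": TCP orientation; "force": force on the tool from outside, world axes, zero at the start; "moment": the same for the moment, N m; "opening": opening from 0.0 (shut) to 1.0 (fully open); "grasp_force": force on a finger pad.
Only numpy, scipy, OpenCV 4.12 (cv2) and the standard library are available. Lean on these libraries where they do the work, as an engineer would, in place of code of your own. Each camera call takes 0.05 s, during which the arm holds its last target. There are 200 camera calls.

### The job

Two tiles are drying in hinged wooden frames beneath the low shelf. Turn the frame with the dark grey tile right over, like the page of a book, by its round handle at the front, until it lies flat on the other side; lead it down gently, do not let it fall. Do not knock the shelf, and leave the red-brown tile as it lies.

Things in the scene. Friction and masses are not known exactly. Their poses are not given: they have to be found in the camera images.
- grey_leaf (a joint): Hinge of the frame with the dark grey tile. 0: flat on the left (+y) of its axis; 1.57: upright; 3.14: flat on the right, turned over. Axis level, along low_shelf's x, 40 mm above the table. It turns easily and falls to either side if let go (about 160 g, 1.5 N at the handle). The frame is 10 mm thick, 126 mm long and reaches 62 mm from the axis; upright it clears the shelf by 20 mm.
- grey_handle (a point): Grip point on the grey tile's frame: on the centre line of a dark dowel, 14 mm thick, 20 mm from its free end. The dowel sticks out 65 mm from the frame's front toward the robot, parallel to the hinge axis, 45 mm from it. At the start 40 mm above the bare table, 75 mm in front of the shelf's edge; it moves on a half circle of 45 mm radius, up and over toward low_shelf's -y.
- low_shelf: Fixed wooden shelf: board 110 mm deep (x), 348 mm long (y), underside 122 and top 138 mm above the table, on four posts; two moulds 35 mm high on it. Origin on the table under its centre; x points away from the robot, y left. The two frames stand under it side by side, axes 170 mm apart, parallel to it (either may be left); frames stick out 30 mm in front, handle ends 95 mm.
- red_leaf (a joint): Hinge of the other frame, the same in every way but with a red-brown terracotta tile; it lies at 0 and is to stay there.

How it is judged:
By the outcome, as a careful person would: the job done as asked, in the order asked, and still so for the second after the job is handed in, with the robot touching nothing.
It also fails if it takes over 40 s, if anything falls off the work surface, if the arm or the gripper's body presses on something with over 40 N, if the wrist force passes 120 N, or if a joint passes its speed limit or range.

## Working session

There is one attempt and no reset: what is moved stays moved. The work goes in short steps, Python scripts to look and compute and a tool call to move; the robot and the scene stay as the last step left them, time stands still between calls to the robot, and variables do not carry over. Pictures are saved under pics/ and viewed, at most 10 in all, crops included, and the job is handed in when it is done.

Besides the shell and the picture viewer there is one more tool, called after "Call:" by a JSON object that holds its "fn" and its "kwargs". step_arm: Moves the arm, as the interface text tells. Scaled input: -1 to 1 covers 0.3 m each way for a shift and 45 degrees each way for a turn. Its arguments: {"type":"object","properties":{"steps":{"type":"array"}},"required":["steps"]}

```bash
mkdir -p pics; python3 - <<'E'
from rig import *
import cv2,pickle
for n in("side","top"):
    c=capture(n); cv2.imwrite(f"pics/{n}0.png",c["image"][:,:,::-1]); pickle.dump(c,open(n+".pkl","wb"))
    print(n,c["vertical_fov"],c["cx"],c["cy"],c["world_from_camera"].round(3).tolist())
s=read_state();print(s["time_s"],s["position"],s["tcp_rot"],s["opening"])
E
```

```text
side 50.750300262022186 285.12202731657453 212.36035151136952 [[-0.628, -0.512, 0.586, 0.07], [-0.778, 0.392, -0.491, 0.533], [0.022, -0.765, -0.644, 0.604], [0.0, 0.0, 0.0, 1.0]]
top 55.72816665252852 287.15389237503587 208.33153014415115 [[-0.026, -0.99, 0.137, 0.469], [-1.0, 0.026, -0.003, 0.15], [-0.001, -0.137, -0.991, 0.908], [0.0, 0.0, 0.0, 1.0]]
0.1 [ 0.26426489 -0.56573233  0.24668709] [[ 9.06114283e-01  4.23032693e-01 -4.96729872e-04]
 [ 4.23032861e-01 -9.06112492e-01  1.83041839e-03]
 [ 3.24233679e-04 -1.86870130e-03 -9.99998201e-01]] 1.0019571781836893
```

View pics/side0.png

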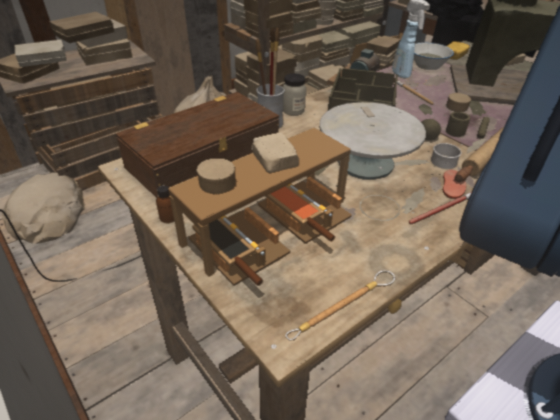

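View pics/top0.png

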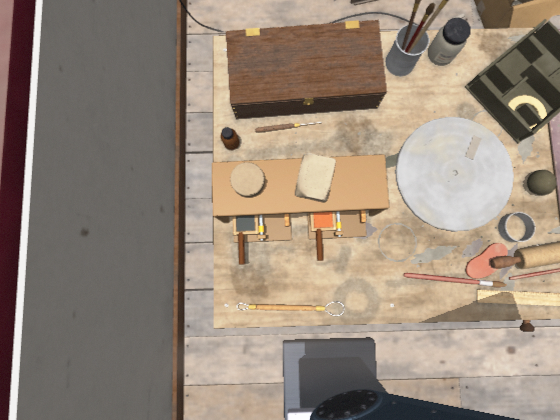

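The grey tile is the left frame, with its handle at about (241,250) in the top view and (250,272) in the side view. The shelf's front edge runs from (213,215) to (388,209) in the top view. I'll enlarge both.

```bash
python3 - <<'E'
import cv2
t=cv2.imread("pics/top0.png")[145:275,205:400];cv2.imwrite("pics/t1.png",cv2.resize(t,None,fx=4,fy=4,interpolation=2))
t=cv2.imread("pics/side0.png")[170:300,170:360];cv2.imwrite("pics/s1.png",cv2.resize(t,None,fx=4,fy=4,interpolation=2))
E
```

```text
(no output)
```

View pics/t1.png

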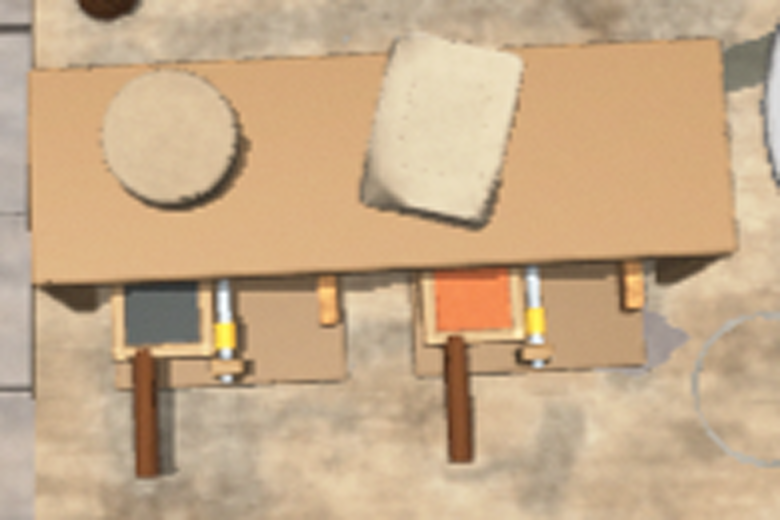

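View pics/s1.png

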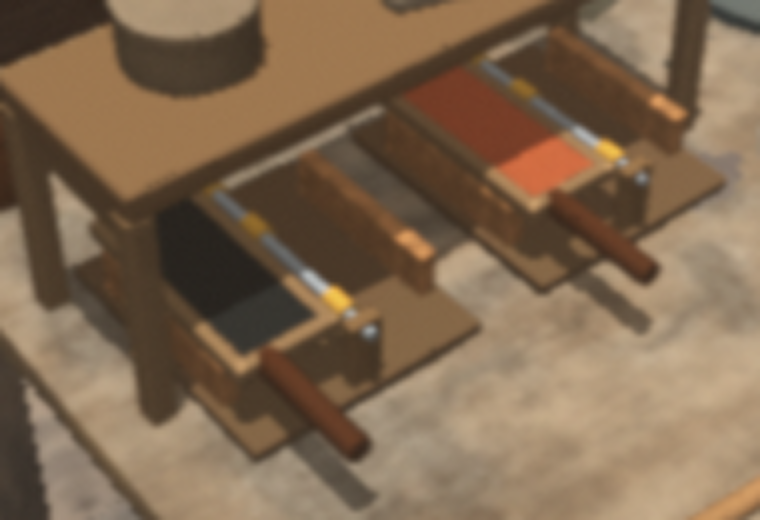

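The crops show:
- **Top view:** the grey dowel's front end is at (241.7,263.5) and its root at (241.2,232.5). The hinge rod runs from (261,217.5) to (262,238). The shelf top's corners are (213.5,216), (389.2,207.5), (384.5,154.5) and (212.5,163).
- **Side view:** the dowel end is at (258.7,281.7) and its root at (238,259).

```bash
cat >h.py <<'E'
import pickle,numpy as np
def ray(c,u,v):
    f=210/np.tan(np.radians(c["vertical_fov"]/2));T=c["world_from_camera"]
    return T[:3,3],T[:3,:3]@np.array([(u-c["cx"])/f,(v-c["cy"])/f,1])
def onz(c,u,v,z):
    o,d=ray(c,u,v);return o+d*(z-o[2])/d[2]
E
python3 - <<'E'
from h import *
t=pickle.load(open("top.pkl","rb"));s=pickle.load(open("side.pkl","rb"))
for n,c,u,v,z in [("end",t,241.7,263.5,.04),("root",t,241.2,232.5,.04),("h1",t,261,217.5,.045),("h2",t,262,238,.045),("FL",t,213.5,216,.138),("FR",t,389.2,207.5,.138),("BR",t,384.5,154.5,.138),("BL",t,212.5,163,.138),("redend",t,320.2,259.5,.04),("end s",s,258.7,281.7,.04),("root s",s,238,259,.04)]:
    print(n,onz(c,u,v,z).round(4))
E
```

```text
end [0.4711 0.2492 0.04  ]
root [0.5383 0.2496 0.04  ]
h1 [0.5697 0.2055 0.045 ]
h2 [0.5248 0.2041 0.045 ]
FL [0.5642 0.2921 0.138 ]
FR [ 0.5719 -0.0516  0.138 ]
BR [ 0.6787 -0.0488  0.138 ]
BL [0.6704 0.2941 0.138 ]
redend [0.4753 0.0791 0.04  ]
end s [0.4705 0.2499 0.04  ]
root s [0.5347 0.2477 0.04  ]
```

Call:
{"fn": "step_arm", "kwargs": {"steps": [[0.61,-0.71,0,0,0,0,-1],[0.61,-0.71,0,0,0,0,-1],[0.61,-0.71,0,0,0,0,-1],[0.61,-0.71,0,0,0,0,-1],[0.61,-0.71,0,0,0,0,-1],[0.61,-0.71,0,0,0,0,-1],[0.61,-0.71,0,0,0,0,-1],[0.61,-0.71,0,0,0,0,-1]]}}

```text
time_s: 0.77
position: [0.3395, -0.2888, 0.2469]
tcp_rot: [[0.904, 0.427, -0.003], [0.427, -0.904, 0.007], [0.0, -0.007, -1.0]]
force: [-1.3, -0.0, -0.4]
opening: 1.001
grasp_force: 0.0
```

Call:
{"fn": "step_arm", "kwargs": {"steps": [[0.61,-0.71,0,0,0,0,-1],[0.61,-0.71,0,0,0,0,-1],[0.61,-0.71,0,0,0,0,-1],[0.61,-0.71,0,0,0,0,-1],[0.61,-0.71,0,0,0,0,-1],[0.61,-0.71,0,0,0,0,-1],[0.61,-0.71,0,0,0,0,-1],[0.61,-0.71,0,0,0,0,-1]]}}

```text
time_s: 1.43
position: [0.4163, -0.0212, 0.2475]
tcp_rot: [[0.904, 0.429, 0.0], [0.429, -0.904, 0.002], [0.001, -0.002, -1.0]]
force: [-0.1, -0.3, 0.2]
opening: 1.0
grasp_force: 0.0
```

Call:
{"fn": "step_arm", "kwargs": {"steps": [[0.61,-0.71,0,0,0,0.527,-0.3],[0.61,-0.71,0,0,0,0.527,-0.3],[0.61,-0.71,0,0,0,0.527,-0.3],[0.61,-0.71,0,0,0,0.527,-0.3],[0.61,-0.71,0,0,0,0.527,-0.3],[0.61,-0.71,0,0,0,0.527,-0.3],[0.61,-0.71,0,0,0,0.527,-0.3],[0.61,-0.71,0,0,0,0.527,-0.3]]}}

```text
time_s: 2.1
position: [0.4939, 0.2485, 0.2475]
tcp_rot: [[1.0, 0.025, 0.003], [0.025, -1.0, 0.002], [0.003, -0.002, -1.0]]
force: [0.7, -0.0, 1.2]
opening: 0.655
grasp_force: 0.0
```

Call:
{"fn": "step_arm", "kwargs": {"steps": [[-0.01,-0.005,0.3,0,0,0,-0.3],[-0.01,-0.005,0.4,0,0,0,-0.3],[-0.01,-0.005,0.5,0,0,0,-0.3],[-0.01,-0.005,0.6,0,0,0,-0.3],[-0.01,-0.005,0.67,0,0,0,-0.3],[-0.01,-0.005,0.67,0,0,0,-0.3],[-0.01,-0.005,0.67,0,0,0,-0.3],[-0.01,-0.005,0.67,0,0,0,-0.3]]}}

```text
time_s: 2.77
position: [0.4902, 0.2461, 0.0478]
tcp_rot: [[1.0, 0.022, 0.002], [0.022, -1.0, 0.001], [0.002, -0.0, -1.0]]
force: [-0.4, 0.1, 0.7]
opening: 0.65
grasp_force: 0.0
```

```bash
python3 - <<'E'
from rig import *
import cv2
a=cv2.resize(capture("side")["image"][190:320,170:340,::-1],None,fx=4,fy=4,interpolation=2)
cv2.imwrite("pics/s2.png",a)
E
```

```text
(no output)
```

View pics/s2.png

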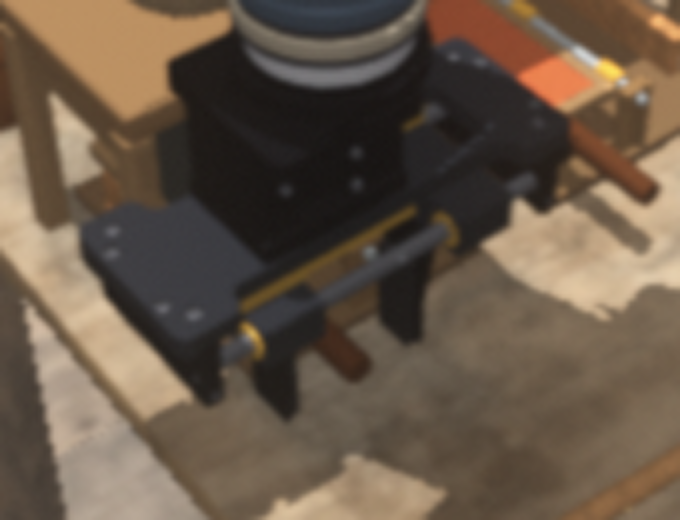

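The dowel's end at crop (345,360) lies between the two fingers, at (275,370) and (400,320). I'll close on it.

Call:
{"fn": "step_arm", "kwargs": {"steps": [[0,-0.008,0.005,0,0,0,0.3],[0,-0.008,0.005,0,0,0,0.5],[0,-0.008,0.005,0,0,0,1],[0,-0.008,0.005,0,0,0,1],[0,-0.008,0.005,0,0,0,1],[0,-0.008,0.005,0,0,0,1],[0,-0.008,0.005,0,0,0,1],[0,-0.008,0.005,0,0,0,1]]}}

```text
time_s: 3.48
position: [0.4884, 0.2501, 0.0451]
tcp_rot: [[1.0, 0.021, 0.0], [0.021, -1.0, 0.003], [0.0, -0.003, -1.0]]
force: [-1.5, 3.4, 0.1]
opening: 0.147
grasp_force: 30.0
```

Call:
{"fn": "step_arm", "kwargs": {"steps": [[0,0.001,-0.016,0,0,0,1],[0,0.003,-0.031,0,0,0,1],[0,0.007,-0.046,0,0,0,1],[0,0.013,-0.061,0,0,0,1],[0,0.02,-0.075,0,0,0,1],[0,0.029,-0.088,0,0,0,1],[0,0.039,-0.1,0,0,0,1],[0,0.05,-0.111,0,0,0,1]]}}

```text
time_s: 4.15
position: [0.4886, 0.2383, 0.0792]
tcp_rot: [[1.0, 0.018, 0.001], [0.018, -1.0, 0.008], [0.001, -0.008, -1.0]]
force: [-4.7, 18.8, 7.8]
opening: 0.152
grasp_force: 30.0
```

Call:
{"fn": "step_arm", "kwargs": {"steps": [[0,0.007,-0.01,0,0,0,1],[0,0.015,-0.018,0,0,0,1],[0,0.029,-0.025,0,0,0,1],[0,0.044,-0.031,0,0,0,1]]}}

```text
time_s: 4.48
position: [0.4888, 0.2265, 0.0902]
tcp_rot: [[1.0, 0.018, 0.002], [0.018, -1.0, 0.011], [0.002, -0.011, -1.0]]
force: [-8.1, 21.4, 20.0]
opening: 0.149
grasp_force: 30.0
```

Call:
{"fn": "step_arm", "kwargs": {"steps": [[0,0.011,-0.012,0,0,0,1],[0,0.026,-0.02,0,0,0,1],[0,0.042,-0.021,0,0,0,1],[0,0.058,-0.02,0,0,0,1]]}}

```text
time_s: 4.82
position: [0.4893, 0.2059, 0.0957]
tcp_rot: [[1.0, 0.022, 0.001], [0.021, -1.0, 0.004], [0.002, -0.004, -1.0]]
force: [-4.0, 6.8, 13.2]
opening: 0.146
grasp_force: 30.0
```

Call:
{"fn": "step_arm", "kwargs": {"steps": [[0,0.019,-0.002,0,0,0,1],[0,0.037,0.002,0,0,0,1],[0,0.054,0.009,0,0,0,1],[0,0.07,0.017,0,0,0,1]]}}

```text
time_s: 5.15
position: [0.4896, 0.1836, 0.0893]
tcp_rot: [[1.0, 0.021, 0.0], [0.021, -1.0, 0.003], [0.0, -0.003, -1.0]]
force: [-2.7, 5.2, 4.5]
opening: 0.146
grasp_force: 30.0
```

Call:
{"fn": "step_arm", "kwargs": {"steps": [[0,0.015,0.01,0,0,0,1],[0,0.029,0.023,0,0,0,1],[0,0.041,0.036,0,0,0,1],[0,0.052,0.051,0,0,0,1]]}}

```text
time_s: 5.48
position: [0.4897, 0.1678, 0.0736]
tcp_rot: [[1.0, 0.021, -0.001], [0.021, -1.0, 0.002], [-0.001, -0.002, -1.0]]
force: [-2.4, 6.6, 3.6]
opening: 0.144
grasp_force: 30.0
```

Call:
{"fn": "step_arm", "kwargs": {"steps": [[0,0.006,0.014,0,0,0,1],[0,0.01,0.029,0,0,0,1],[0,0.014,0.044,0,0,0,1],[0,0.017,0.057,0,0,0,1]]}}

```text
time_s: 5.82
position: [0.4899, 0.1614, 0.0563]
tcp_rot: [[1.0, 0.023, -0.001], [0.023, -1.0, -0.0], [-0.001, 0.0, -1.0]]
force: [-2.1, 0.4, 6.7]
opening: 0.151
grasp_force: 30.0
```

Next I'll lower in small rows and watch for contact.

Call:
{"fn": "step_arm", "kwargs": {"steps": [[0,0.001,0.007,0,0,0,1],[0,0.001,0.014,0,0,0,1],[0,0.001,0.02,0,0,0,1],[0,0.001,0.02,0,0,0,1]]}}

```text
time_s: 6.15
position: [0.4898, 0.1606, 0.0501]
tcp_rot: [[1.0, 0.023, -0.002], [0.023, -1.0, -0.001], [-0.002, 0.001, -1.0]]
force: [-1.9, -3.7, 3.8]
opening: 0.149
grasp_force: 30.1
```

```bash
python3 - <<'E'
from rig import *
import cv2
a=cv2.resize(capture("side")["image"][190:320,170:340,::-1],None,fx=4,fy=4,interpolation=2)
cv2.imwrite("pics/s3.png",a)
E
```

```text
(no output)
```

View pics/s3.png

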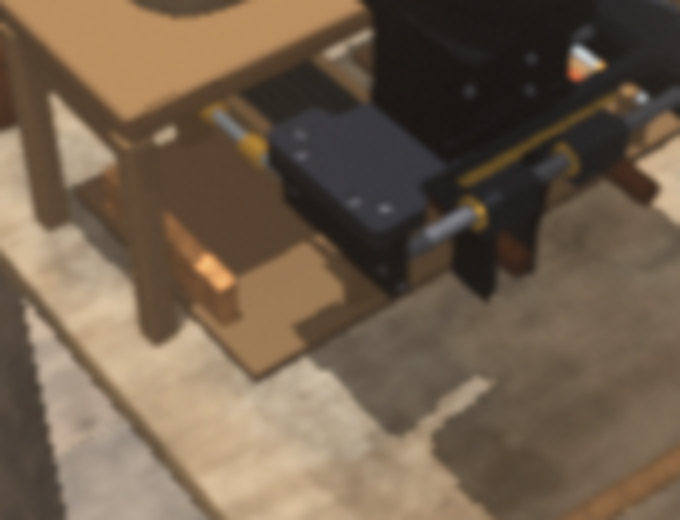

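The frame is over on the right: the left bay at crop (240,230) is empty and the dowel is still gripped at (515,255). I'll creep down until it seats.

Call:
{"fn": "step_arm", "kwargs": {"steps": [[0,-0.002,0.004,0,0,0,1],[0,-0.002,0.008,0,0,0,1],[0,-0.002,0.008,0,0,0,1]]}}

```text
time_s: 6.45
position: [0.4898, 0.1606, 0.0477]
tcp_rot: [[1.0, 0.024, -0.002], [0.024, -1.0, -0.002], [-0.002, 0.002, -1.0]]
force: [-1.7, -8.1, 3.9]
opening: 0.15
grasp_force: 30.1
```

Call:
{"fn": "step_arm", "kwargs": {"steps": [[0,0.003,0.004,0,0,0,1],[0,0.003,0.008,0,0,0,1],[0,0.003,0.008,0,0,0,1]]}}

```text
time_s: 6.7
position: [0.4899, 0.1604, 0.0454]
tcp_rot: [[1.0, 0.023, -0.002], [0.023, -1.0, -0.001], [-0.002, 0.001, -1.0]]
force: [-1.1, -4.5, 4.6]
opening: 0.148
grasp_force: 30.1
```

Call:
{"fn": "step_arm", "kwargs": {"steps": [[0,0.001,0.004,0,0,0,1],[0,0.001,0.008,0,0,0,1],[0,0.001,0.008,0,0,0,1]]}}

```text
time_s: 6.95
position: [0.4899, 0.1604, 0.044]
tcp_rot: [[1.0, 0.023, -0.001], [0.023, -1.0, -0.0], [-0.001, 0.0, -1.0]]
force: [-3.6, -3.0, 12.3]
opening: 0.146
grasp_force: 30.1
```

It's seated: the upward force has risen. I'll release partway and then lift.

Call:
{"fn": "step_arm", "kwargs": {"steps": [[0,0,0,0,0,0,0.5],[0,0,0,0,0,0,0.3],[0,0,0,0,0,0,0.2],[0,0,0,0,0,0,0.2],[0,0,0,0,0,0,0.2]]}}

```text
time_s: 7.37
position: [0.4906, 0.1608, 0.0426]
tcp_rot: [[1.0, 0.023, 0.0], [0.023, -1.0, 0.0], [0.0, -0.0, -1.0]]
force: [0.1, 0.0, -0.2]
opening: 0.375
grasp_force: 0.0
```

Call:
{"fn": "step_arm", "kwargs": {"steps": [[0,0,-0.03,0,0,0,0.2],[0,0,-0.1,0,0,0,0.2],[0,0,-0.2,0,0,0,0.2],[-0.1,0,-0.3,0,0,0,0.2],[-0.2,0,-0.45,0,0,0,0.2],[-0.3,0,-0.55,0,0,0,0.2],[-0.3,0,-0.6,0,0,0,0.2],[-0.3,0,-0.6,0,0,0,0.2]]}}

```text
time_s: 8.03
position: [0.3996, 0.1591, 0.2273]
tcp_rot: [[1.0, 0.024, 0.007], [0.024, -1.0, 0.001], [0.007, -0.001, -1.0]]
force: [0.6, 0.4, -0.4]
opening: 0.398
grasp_force: 0.0
```

```bash
python3 - <<'E'
from rig import *
import cv2
c=capture("side")["image"]
cv2.imwrite("pics/s4.png",cv2.resize(c[130:300,130:360,::-1],None,fx=3,fy=3,interpolation=2))
E
```

```text
(no output)
```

View pics/s4.png

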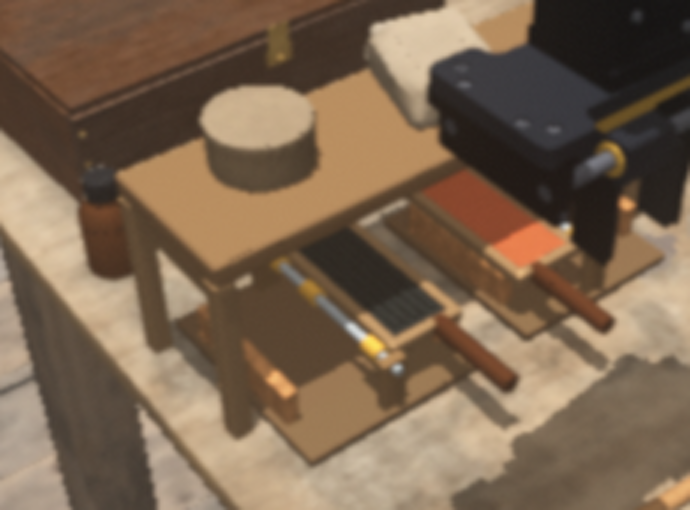

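The grey frame lies flat on the right, with its ribbed back up at (390,280) and its dowel at (480,350). The red frame and the moulds are unmoved, and the gripper is clear.

```bash
python3 -c "
from rig import *
print(hand_in())"
```

```text
the job is handed in; nothing more can be done
None
```

The dark grey tile's frame is turned over and lies flat on its right side; I led it down in the grip until it seated, left the shelf and red-brown tile alone, and handed the job in at about 8 s.

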